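# Eject the stuck green cartridge into the V-trough

### The job

The green cartridge is stuck in its bay of the cream dock: by its blue tab, shift the V-trough across until it is in line with that bay, then use the orange ejector tool to push the cartridge out from behind through the bay's access hole, so that it ends up clear of the bay and lying lengthwise along the bottom of the trough. Do not touch the green cartridge with the gripper, only with the tool; afterwards draw the tool's pin completely out of the dock and leave the tool standing upright on the bench. Leave the two grey cartridges, the bottle, the tube rack and the white jar where they are.

Things in the scene. Friction and masses are not known exactly. Their poses are not given: they have to be found in the camera images.
- dock: Fixed cream dock, 70 x 144 x 60 mm (x, y, z); origin at the centre of its underside, on the bench; +x is the push-out direction. Three level tunnel bays run along x at y = -44, 0, +44 mm, axis 40 mm up, 26 mm wide, open at the front (x = +35); a 12 mm roof window shows each cartridge. Trough rails under 8 mm high lie in front at x +25 to +135, y -147 to +111 mm.
- middle_hole (a point): Centre of the middle bay's access hole, on the dock's rear face (dock x = -35 mm, y = 0, 40 mm up); axes as the dock's. The hole is 18 mm square, through the 10 mm rear wall; the other two bays have the same hole at y = -44 and +44 mm.
- green_mid (a point): Centre of the stuck green cartridge: cylinder, 24 mm diameter, 60 mm long, 60 g, axis its x. It starts in any bay, rear face on the rear wall (dock x = -25 mm), front level with the dock's front. A sprung pad grips it: about 5 to 10 N for the first 40 mm of travel, then nearly free. It drops 7 mm into the trough once its rear face is a few mm past the dock's front (over 63 mm of travel).
- grey_a_mid (a point): Centre of a grey cartridge, same size and hold as the green one, in another bay; leave it alone.
- grey_b_mid (a point): Centre of the second grey cartridge, in the remaining bay; leave it alone.
- trough (a joint): Position (m) of the sliding V-trough along the dock's y axis: its fold lies at dock y = this value, so it is in line with a bay at -0.044, 0 or +0.044. Travel -0.105 to +0.065; parked at first between -0.095 and -0.072. About 2 N slides it; it stays where it is left.
- trough_mid (a point): Middle of the steel V-trough, 86.5 mm ahead of the dock's origin along dock x, 33 mm up (the axis height of a cartridge lying in it); axes as the dock's, fold along x. 90-degree V, open upwards, 95 mm long, 57 mm wide, edges 42 mm up; it begins 4 mm from the dock's front and has a 43 mm high end wall at its far end.
- trough_tab (a point): Point 70 mm up on the blue upright tab at the trough's far end, 59.5 mm along dock x from the trough's middle. The tab is 12 mm thick along dock y, 16 mm along dock x, top 85 mm above the bench; pinch it from above or push its side.
- ejector_grip (a point): Grip point of the ejector tool, 100 mm above its underside; x along its pin, z up. 300 g, standing on a steel foot 10 mm thick, 44 mm wide, from 44 mm behind to 12 mm ahead of the grip's centre. Orange upright grip 24 mm along x, 30 mm along y, top at 125 mm. A level steel pin, 10 mm diameter, 90 mm long, sticks out of its front, axis 40 mm above the bench (access hole height).
- ejector_tip (a point): End of the ejector's pin: 102 mm ahead of the grip's centre along the tool's x, 60 mm below ejector_grip.
- reagent_bottle_mid (a point): Centre of an amber bottle, 48 mm in diameter, 100 mm high, standing near the dock's rear corner; leave it.
- tube_rack_mid (a point): Centre (20 mm up) of a blue tube rack, 80 x 60 mm (x, y), 43 mm high, standing beyond the far end of the trough; leave it.
- buffer_jar_mid (a point): Centre of a white jar with a blue cap, 44 mm in diameter, 55 mm high, standing behind the dock, close beside the way to the access holes; leave it.
Mind the look-alikes: they are no part of the job. There is more than one size of the part that bears ejector_grip; the job needs the smallest.

How it is judged (in metres and radians):
On the way, in this order (a step that is already met when the one before it is completed fails the run):
1. the trough is in line with the green cartridge's bay (within 6 mm), the cartridge still in it (y of green_mid in the frame of trough_mid between -0.006 and 0.006 m and x of green_mid in the frame of dock below 0.012 m), for 0.2 s.
2. the ejector tool's pin, from behind through the bay, pushes the green cartridge half out (x of green_mid in the frame of dock above 0.035 m and contact force between ejector and green_cartridge above 0.3 N and x of ejector_tip in the frame of dock between -0.005 and 0.04 m).
At the end, for the whole second after the job is handed in: The green cartridge lies at rest in the V-trough: centre within 22 mm of the trough's middle along the fold, 4 mm sideways, 3.5 mm in height, axis within 4 degrees of the fold. The ejector stands released on the bench, within 4.5 degrees of upright, its pin wholly behind the dock's rear face (x of green_mid in the frame of trough_mid between -0.022 and 0.022 m and y of green_mid in the frame of trough_mid between -0.004 and 0.004 m and z of green_mid in the frame of trough_mid between -0.004 and 0.0035 m and angle between the x axis of green_mid and the x axis of trough_mid, either way round below 0.07 rad and linear speed of each of green_cartridge, ejector below 0.02 m/s and x of ejector_tip in the frame of dock below -0.035 m and angle between ejector_grip's own z axis and vertical below 0.08 rad and height (world z) of ejector_grip below 0.104 m); the robot touches nothing.
It fails at once if the gripper touches the green cartridge (contact force between the fingers and green_cartridge above 0.5 N).
It fails at once if a grey cartridge is shifted more than 8 mm (distance of any of grey_a_mid, grey_b_mid from where it was at the start of the episode above 0.008 m).
It fails at once if the reagent bottle is shifted more than 20 mm or knocked over (distance of reagent_bottle_mid from where it was at the start of the episode above 0.02 m or angle between reagent_bottle_mid's own z axis and vertical above 0.4 rad).
It fails at once if the tube rack is shifted more than 20 mm or knocked over (distance of tube_rack_mid from where it was at the start of the episode above 0.02 m or angle between tube_rack_mid's own z axis and vertical above 0.4 rad).
It fails at once if the buffer jar is shifted more than 20 mm or knocked over (distance of buffer_jar_mid from where it was at the start of the episode above 0.02 m or angle between buffer_jar_mid's own z axis and vertical above 0.4 rad).
It also fails if it takes over 58 s, if anything falls off the work surface, if the arm or the gripper's body presses on something with over 40 N, if the wrist force passes 120 N, or if a joint passes its speed limit or range.

### The arm

A 6-joint arm with a two-finger parallel gripper is mounted at the origin on the work surface. World frame = base frame: x ahead of the robot, y to its left, z up, the work surface at z = 0. Lengths are in m, angles in degrees, forces in N, time in s.
With the tool pointing down it reaches from about 0.35 to 0.875 m from the base axis. Payload 4.2 kg.
Tool frame: the origin (TCP) lies midway between the tips of the shut fingers; the grasp point (between the pads) lies 19 mm behind it; z points along the fingers, y is the direction in which the jaws open and shut (so a half turn about z gives the same grasp; the last joint's range is limited). The gripper opens to 87 mm and grips with 3 to 60 N. Pads are 19 mm wide; open, the fingers measure 117 mm over their backs; the gripper's body (75 mm by 190 mm) begins 51 mm behind the grasp point.
Start: joints at [-54.569, 22.042, 0.453, 0, -68.411, -14.817], TCP at [0.22, -0.585, 0.223] pointing down, gripper open.
Joint ranges: [-179.83, 179.83], [-69.29, 118.12], [-61.27, 80.66], [-181.25, 117.63], [-171.15, -9.14], [-177.46, 177.46]. Speed limits (degrees/s): [159.86, 159.86, 180, 180, 180, 180].

### API

Orientations are given as [roll, pitch, yaw] about the fixed x, y, z axes, in that order (R = Rz(yaw) Ry(pitch) Rx(roll)).
In Python, from plant import bot, fingers, kin, imaging, ticket, readout gives the robot as it stands. Calls block until the motion is done:
- bot.move_pose(position, orientation): joint-space move of the TCP to a pose.
- bot.move_linear(position, rate=0.15, rot=None): straight line of the TCP; rot=None keeps the orientation; rate is the mean speed in m/s.
- bot.set_joints(angles): joint-space move.
- fingers.set_gripper(opening, force=None): opening from 0.0 (shut) to 1.0 (fully open); force is the grip in N (None keeps the last); returns when the fingers have stopped.
- bot.dwell(seconds).
- kin.solve_ik(position, orientation): joint angles nearest the present ones, or None.
- imaging.capture(name): name is "scene" or "top" or "wrist"; returns a dict with "img" (384x512x3 uint8, red, green, blue), "K" (3x3 intrinsics, pixels), "R" (3x3) and "t" (3): a world point X has camera coordinates R X + t. Camera axes: x right, y down, z forward; pixel columns grow to the right and rows downward; lengths in m; the calibration is good to about 2 mm. A picture is of the moment at which its call begins. There is no depth.
A pose or a line that the arm cannot do raises bot.MotionError and nothing moves.
- ticket.sign_off(): hands the job in, once; it reports no verdict.
Readings, each from a call of its own:
- readout.current_time(): time.
- readout.current_q(): joint angles.
- readout.current_qd(): joint speeds.
- readout.current_joint_torque(): joint torques, N m.
- readout.current_eef_pos(): TCP position.
- readout.current_eef_rot(): TCP orientation.
- readout.current_wrist_force(): force on the tool from outside, world axes, zero at the start.
- readout.current_ft_torque(): the same for the moment, N m.
- readout.current_opening(): opening from 0.0 (shut) to 1.0 (fully open).
Only numpy, scipy, OpenCV 4.12 (cv2) and the standard library are available. Lean on these libraries where they do the work, as an engineer would, in place of code of your own. Each camera call takes 0.05 s, during which the arm holds its last target. There are 200 camera calls.

## Working session

There is one attempt and no reset: what is moved stays moved. The work goes in short steps, each a Python script; the robot and the scene stay as the last script left them, time stands still between calls to the robot, and variables do not carry over. Pictures are saved under pics/ and viewed, about 8 in all and at most 12, crops included, and the job is handed in when it is done.

```bash
mkdir -p pics; ls
python3 - <<'E'
from plant import bot, fingers, kin, imaging, ticket, readout
import cv2,pickle
for n in("scene","top"):
    c=imaging.capture(n); pickle.dump(c,open(f"{n}.pkl","wb"))
    cv2.imwrite(f"pics/{n}0.png",cv2.resize(c["img"][:,:,::-1],(768,576),interpolation=cv2.INTER_CUBIC))
    print(n,c["K"].round(1).tolist(),c["R"].round(3).tolist(),c["t"].round(3).tolist())
print(readout.current_time())
E
```

```text
pics
scene [[413.1, 0.0, 253.4], [0.0, 413.1, 187.5], [0.0, 0.0, 1.0]] [[-0.828, 0.56, -0.018], [0.452, 0.648, -0.613], [-0.332, -0.516, -0.79]] [0.502, -0.15, 1.179]
top [[383.5, 0.0, 254.6], [0.0, 383.5, 185.9], [0.0, 0.0, 1.0]] [[-0.007, -1.0, -0.012], [-0.994, 0.008, -0.107], [0.107, 0.011, -0.994]] [-0.031, 0.545, 0.908]
0.1
```

View pics/top0.png

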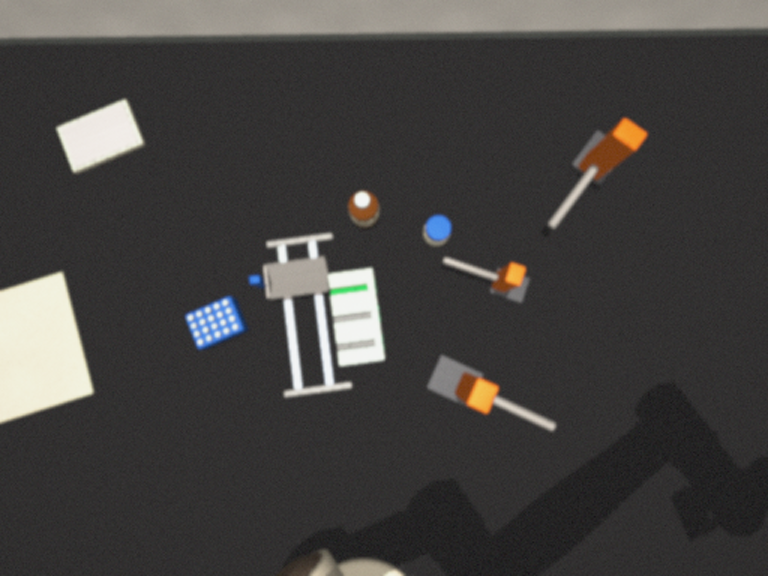

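View pics/scene0.png

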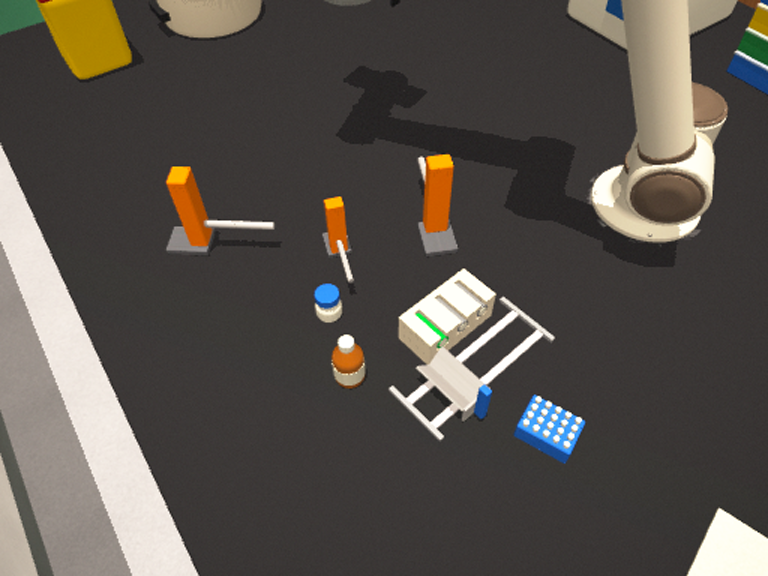

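```bash
cat > h.py <<'E'
import numpy as np,cv2,pickle
from scipy.optimize import least_squares
def ray(c,u,v,z):
    C=-c["R"].T@c["t"]; d=c["R"].T@np.linalg.inv(c["K"])@[u,v,1]
    return C+d*(z-C[2])/d[2]
def proj(c,X):
    p=(c["K"]@(c["R"]@np.atleast_2d(X).T+c["t"][:,None])).T
    return p[:,:2]/p[:,2:]
def T2(x,y,yaw,P):
    P=np.atleast_2d(np.asarray(P,float)); s,c=np.sin(yaw),np.cos(yaw)
    return np.c_[x+c*P[:,0]-s*P[:,1], y+s*P[:,0]+c*P[:,1], P[:,2]]
def fit(cams,pts,x0):
    """pts: list of (cam index, model xyz, (u,v)); returns planar pose, residual px"""
    f=lambda q:np.concatenate([proj(cams[i],T2(*q,P))[0]-uv for i,P,uv in pts])
    r=least_squares(f,x0,loss='soft_l1'); return r.x,f(r.x).reshape(-1,2)
E
python3 - <<'E'
from h import *
from plant import imaging,readout
t=pickle.load(open("top.pkl","rb")); s=pickle.load(open("scene.pkl","rb"))
S=1.5
f=lambda P:[(p[0]/S,p[1]/S) for p in P]
pts=[(0,P,np.array(uv)/S) for P,uv in [((.035,-.072,.06),(328,274)),((-.035,-.072,.06),(373,268)),((-.035,.072,.06),(384,360)),((.035,.072,.06),(338,366))]]
q,r=fit([t,s],pts,[.55,0,1.6]); print("dock",q,np.degrees(q[2]),r.round(1).tolist())
print("ej top",ray(t,515/S,268/S,.125),"tip",ray(t,445/S,261/S,.04), "big",ray(t,482/S,390/S,.17))
print("tab",ray(t,255/S,280/S,.085),"jar",ray(t,438/S,227/S,.055),"bottle",ray(t,362/S,200/S,.1),"rack",ray(t,215/S,320/S,.043))
w=imaging.capture("wrist"); print("wrist",w["K"].round(1).tolist(),(-w["R"].T@w["t"]).round(3),w["R"].round(3).tolist(),readout.current_eef_pos(),readout.current_eef_rot())
E
```

```text
dock [0.48279059 0.00561836 1.68504883] 96.54618600836048 [[0.3, -0.0], [-0.4, 0.4], [-0.3, 0.0], [0.5, -0.3]]
ej top [ 0.54925367 -0.23097787  0.125     ] tip [ 0.57217641 -0.13755453  0.04      ] big [ 0.3778443  -0.17127603  0.17      ]
tab [0.5390146  0.15875925 0.085     ] jar [ 0.62499912 -0.12591015  0.055     ] bottle [ 0.65902944 -0.00664006  0.1       ] rack [0.47975894 0.23157867 0.043     ]
wrist [[301.8, 0.0, 257.4], [0.0, 301.8, 193.1], [0.0, 0.0, 1.0]] [ 0.142 -0.614  0.383] [[-0.353, 0.935, 0.001], [0.892, 0.336, 0.303], [0.283, 0.108, -0.953]] [ 0.21993234 -0.58456723  0.22170341] [ 1.79906959e+02 -4.78910672e-03 -1.59391698e+02]
```

Run:
```python
from h import *
from plant import bot,imaging,readout,kin
import numpy as np
dx,dy,a=.4828,.0056,1.685
for yw in (-83.5,96.5,-14,166,6.5,-173.5):
    q=kin.solve_ik([.54,-.02,.25],[180,0,yw]); print(yw,None if q is None else np.round(q,0).tolist())
def shot(n,p,yw):
    bot.move_pose(p,[180,0,yw]); bot.dwell(.3)
    c=imaging.capture("wrist"); pickle.dump(c,open(n+".pkl","wb"))
    cv2.imwrite(f"pics/{n}.png",cv2.resize(c["img"][:,:,::-1],(768,576),interpolation=cv2.INTER_CUBIC))
shot("wB",[.55,-.17,.28],-173.5)
p=T2(dx,dy,a,[.08,-.03,0])[0]; shot("wA",[p[0],p[1],.25],-83.5)
print(readout.current_time())
```

```text
-83.5 [15.0, 13.0, -9.0, 0.0, -68.0, -9.0]
96.5 [15.0, 13.0, -9.0, 0.0, -68.0, 171.0]
-14 [15.0, 13.0, -9.0, 0.0, -68.0, 61.0]
166 [15.0, 13.0, -9.0, -0.0, -68.0, -119.0]
6.5 [15.0, 13.0, -9.0, 0.0, -68.0, 81.0]
-173.5 [15.0, 13.0, -9.0, -0.0, -68.0, -99.0]
3.8083
```

View pics/wA.png

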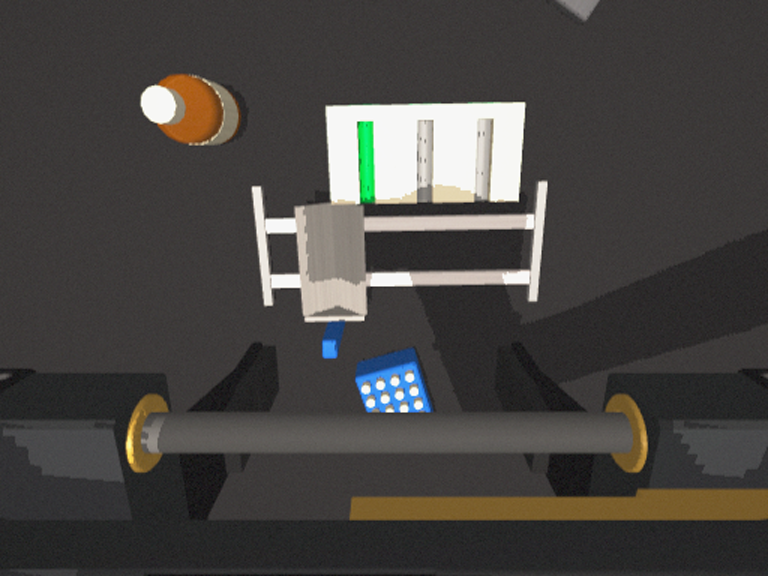

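View pics/wB.png

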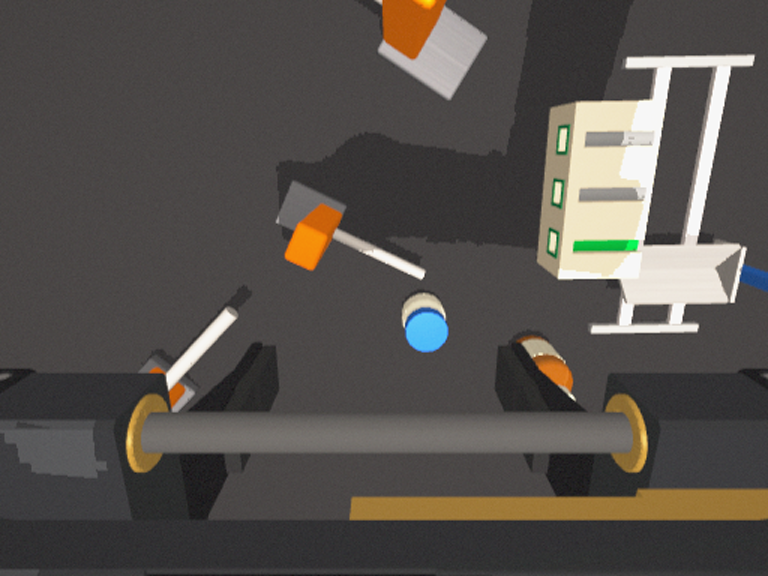

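Run:
```python
from h import *
L=lambda n:pickle.load(open(n+".pkl","rb"))
t,s,A,B=map(L,("top","scene","wA","wB")); S=1.5
mk=lambda l:[(i,P,np.array(uv)/S) for i,P,uv in l]
RA=[(2,(-.035,-.072,.06),(327,106)),(2,(-.035,.072,.06),(525,102)),(2,(.035,.072,.06),(519,203)),(2,(.035,-.072,.06),(331,204))]
RB=[(3,(-.035,.072,.06),(577,101)),(3,(-.035,-.072,.06),(562,278)),(3,(.035,-.072,.06),(640,278)),
 (3,(-.035,.044,.04),(562,140)),(3,(-.035,0,.04),(557,193)),(3,(-.035,-.044,.04),(552,243))]
RT=[(0,(.035,-.072,.06),(328,274)),(0,(-.035,-.072,.06),(373,268)),(0,(-.035,.072,.06),(384,360)),(0,(.035,.072,.06),(338,366))]
cams=[t,s,A,B]
for l in (RA,RB,RT,RA+RB):
    q,r=fit(cams,mk(l),[.4828,.0056,1.685]); print("dock",q.round(4),np.degrees(q[2]).round(2),r.round(1).tolist())
D=q
def dk(X): 
    c,s_=np.cos(D[2]),np.sin(D[2]); d=np.asarray(X)[:2]-D[:2]; return np.array([c*d[0]+s_*d[1],-s_*d[0]+c*d[1]])
print("tab",dk(ray(A,330/S,348.5/S,.085)))
print("trough edges front", dk(ray(A,296/S,207/S,.042)),dk(ray(A,364/S,205/S,.042)),"end wall",dk(ray(A,304/S,320/S,.042)),dk(ray(A,366/S,320/S,.042)))
print("green stripe",dk(ray(A,366/S,160/S,.052)))
E0=[(3,(.102,0,.04),(424,273)),(3,(-.012,.015,.125),(298,228)),(3,(.012,.015,.125),(330,240)) ]
# pin tip & foot corners & top centre
l=[(3,(.102,0,.04),(424,273)),(3,(0,0,.125),(308,250)),(3,(-.044,.022,.01),(295,182)),(3,(.012,.022,.01),(346,208)),(3,(-.044,-.022,.01),(277,222)),(0,(0,0,.125),(515,273)),(0,(.102,0,.04),(445,261))]
q,r=fit(cams,mk(l),[.55,-.23,1.33]); print("ej",q.round(4),np.degrees(q[2]),r.round(1).tolist(),"dockframe",dk(q[:2]),dk(T2(*q,(.102,0,.04))[0]))
np.save("dock.npy",D);np.save("ej.npy",q)
im=cv2.resize(B["img"][:,:,::-1],None,fx=4,fy=4,interpolation=cv2.INTER_CUBIC)
M=T2(*q,[(.102,0,.04),(-.012,.015,.125),(.012,.015,.125),(.012,-.015,.125),(-.012,-.015,.125),(-.044,.022,.01),(.012,.022,.01),(.012,-.022,.01),(-.044,-.022,.01)])
H=T2(*D,[(-.035,y,.04) for y in(-.044,0,.044)]+[(x,y,.06) for x in(-.035,.035) for y in(-.072,.072)])
for p in proj(B,np.r_[M,H]): cv2.circle(im,tuple(int(v) for v in p*4),4,(255,0,255),-1)
a=im[420:820,660:1240]; 
sc=cv2.resize(s["img"][90:190,100:320,::-1],(580,264),interpolation=cv2.INTER_CUBIC)
cv2.imwrite("pics/crop.png",cv2.resize(np.vstack([a,sc]),None,fx=.9,fy=.9))
cv2.imwrite("pics/dockcrop.png",im[200:800,1360:1360+688])
```

```text
dock [0.4832 0.0079 1.6975] 97.26 [[-0.5, 0.0], [0.6, 0.8], [-0.2, -1.0], [0.1, 0.0]]
dock [0.4837 0.008  1.7099] 97.97 [[-0.8, 0.5], [-1.9, 0.5], [-0.5, -0.8], [0.7, -0.1], [0.9, -0.0], [1.3, -0.2]]
dock [0.4828 0.0056 1.685 ] 96.55 [[0.3, -0.0], [-0.4, 0.4], [-0.3, 0.0], [0.5, -0.3]]
dock [0.4836 0.0078 1.703 ] 97.57 [[-1.0, 0.3], [0.1, 0.3], [-0.4, -1.5], [-0.1, 0.3], [-0.4, 0.1], [-2.4, 0.2], [-1.0, -0.7], [0.8, -0.4], [0.8, -0.3], [0.9, -0.5]]
tab [ 0.1445026  -0.07597158]
trough edges front [ 0.0386926  -0.10252914] [ 0.03814562 -0.04745321] end wall [ 0.13677695 -0.1033193 ] [ 0.13784125 -0.04907662]
green stripe [ 0.00291345 -0.04428203]
ej [ 0.5426 -0.2283  1.2505] 71.65055492518299 [[0.9, 0.9], [-0.8, -1.0], [-1.7, -0.5], [1.1, -0.8], [-0.9, 1.3], [-1.1, -0.3], [-2.5, -1.0]] dockframe [-0.24182577 -0.02730194] [-0.15008974 -0.07189454]
```

View pics/crop.png

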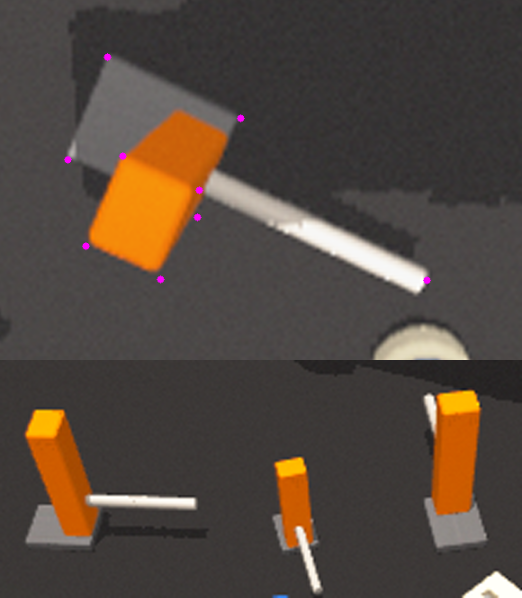

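```bash
cat >> h.py <<'E'
D=np.array([.4834,.0078,np.radians(97.4)])
def W(x,y,z): return T2(*D,(x,y,z))[0].tolist()
def shot(n,view=True):
    from plant import imaging
    c=imaging.capture("wrist"); pickle.dump(c,open(n+".pkl","wb"))
    cv2.imwrite(f"pics/{n}.png",cv2.resize(c["img"][:,:,::-1],(768,576),interpolation=cv2.INTER_CUBIC)); return c
E
python3 - <<'E'
from h import *
from plant import bot,fingers,readout
o=[180,0,-82.6]; y0=-.0757
fingers.set_gripper(.5,20)
bot.move_pose(W(.146,y0,.13),o)
bot.move_linear(W(.146,y0,.052),.12)
fingers.set_gripper(0,20); print("open",readout.current_opening()*.087)
bot.move_linear(W(.146,-.044,.052),.06); bot.dwell(.3)
print(readout.current_eef_pos(),W(.146,-.044,.052),readout.current_wrist_force())
fingers.set_gripper(.5)
bot.move_linear(W(.146,-.044,.16),.15)
bot.move_pose(W(.08,-.03,.25),o); bot.dwell(.3); shot("wA2"); print(readout.current_time())
E
```

```text
open 0.011803671042018134
[0.50834094 0.15835747 0.05215972] [0.5082293740445318, 0.15825099595734396, 0.052] [-2.11902455  1.12032827  4.73258124]
10.425
```

View pics/wA2.png

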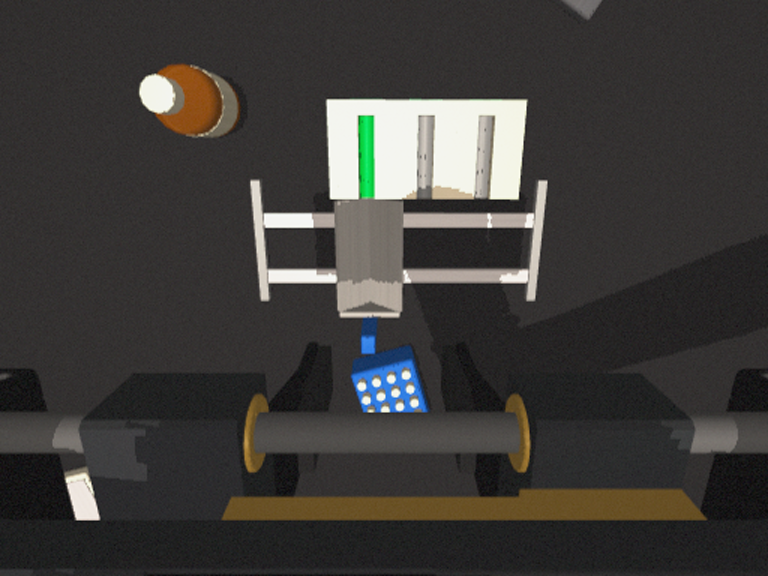

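Run:
```python
from h import *
from plant import bot,fingers,readout
c=pickle.load(open("wA2.pkl","rb")); S=1.5
def dk(X):
    k,s=np.cos(D[2]),np.sin(D[2]); d=np.asarray(X)[:2]-D[:2]; return (k*d[0]+s*d[1]).round(4),(-s*d[0]+k*d[1]).round(4)
print("trough",[dk(ray(c,u/S,v/S,.042)) for u,v in((335,202),(403,202),(339,312),(402,312))],"tab",dk(ray(c,368/S,343/S,.085)),"green",dk(ray(c,366.5/S,155/S,.052)),"dock",[dk(ray(c,u/S,v/S,.06)) for u,v in((327,100),(527,100),(520,199),(331,199))])
x,y,a=np.load("ej.npy"); o=[180,0,np.degrees(a)+90]
fingers.set_gripper(.7,50)
bot.move_pose([x,y,.2],o)
bot.move_linear([x,y,.067],.12)
fingers.set_gripper(0,50); print("grip",readout.current_opening()*.087)
bot.move_linear([x,y,.070],.05)
bot.move_linear(W(-.19,-.044,.070),.08,[180,0,-172.6]); bot.dwell(.4)
print(readout.current_eef_pos(),W(-.19,-.044,.07),readout.current_eef_rot(),readout.current_wrist_force(),readout.current_time())
shot("wC")
```

```text
trough [(np.float64(0.0396), np.float64(-0.0702)), (np.float64(0.0395), np.float64(-0.0155)), (np.float64(0.1338), np.float64(-0.0698)), (np.float64(0.1338), np.float64(-0.0151))] tab (np.float64(0.1437), np.float64(-0.0432)) green (np.float64(0.0031), np.float64(-0.0441)) dock [(np.float64(-0.0348), np.float64(-0.0717)), (np.float64(-0.0351), np.float64(0.0717)), (np.float64(0.0349), np.float64(0.0732)), (np.float64(0.0352), np.float64(-0.0713))]
grip 0.023793981715829415
[ 0.55143173 -0.1751508   0.06997947] [0.5515046944945929, -0.1749505146033744, 0.07] [ 1.79999611e+02 -2.93142668e-03 -1.72627138e+02] [ 0.20374601  0.28724236 -3.08450611] 15.7833
```

View pics/wC.png

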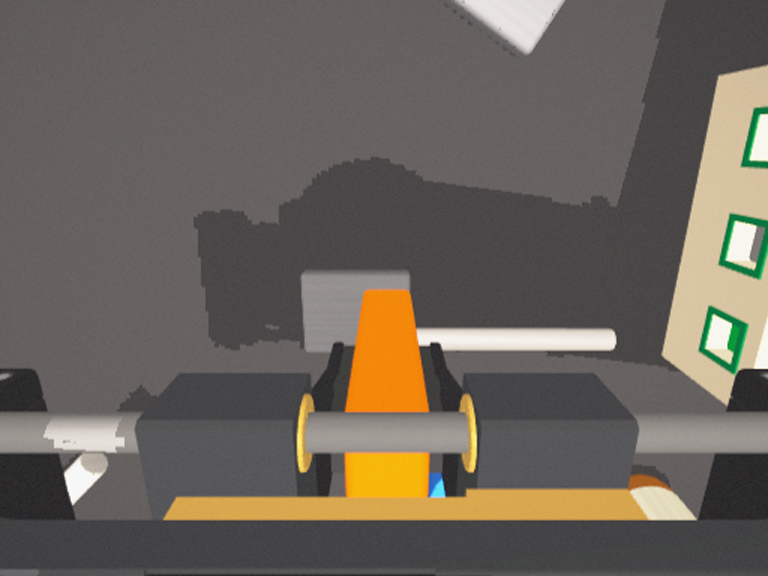

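Run:
```python
from h import *
c=pickle.load(open("wC.pkl","rb")); S=1.5
def dk(X):
    k,s=np.cos(D[2]),np.sin(D[2]); d=np.asarray(X)[:2]-D[:2]; return (k*d[0]+s*d[1]).round(4),(-s*d[0]+k*d[1]).round(4)
for n,u,v,z in(("tip",616,340,.043),("pin root",418,338,.043),("tip topedge",612,329,.043),("tip bot",612,350,.043),("h-44",723,340,.04),("h0",745,245,.04)): print(n,dk(ray(c,u/S,v/S,z)))
print(proj(c,[W(-.035,y,.04) for y in(-.044,0,.044)])*S, proj(c,[W(-.088,-.044,.043)])*S)
for z in (.031,.049):
  for y in (-.053,-.035): print(z,y,proj(c,[W(-.035,y,z)])*S)
```

```text
tip (np.float64(-0.086), np.float64(-0.0439))
pin root (np.float64(-0.1757), np.float64(-0.0431))
tip topedge (np.float64(-0.0886), np.float64(-0.0385))
tip bot (np.float64(-0.0871), np.float64(-0.0489))
h-44 (np.float64(-0.0352), np.float64(-0.0452))
h0 (np.float64(-0.0358), np.float64(-0.0007))
[[723.95616407 337.66791869]
 [747.21898239 243.3657865 ]
 [773.90603379 135.18259839]] [[611.56534535 340.18404849]]
0.031 -0.053 [[706.53239104 347.27406232]]
0.031 -0.035 [[714.74990676 312.40433214]]
0.049 -0.053 [[733.69559116 364.39461671]]
0.049 -0.035 [[743.38421099 326.95677085]]
```

Run:
```python
from h import *
from plant import bot,fingers,readout
y=-.0443
def go(x,r):
    bot.move_linear(W(x,y,.070),r); print(x,np.round(readout.current_wrist_force(),1),round(readout.current_time(),1),np.round(np.array(readout.current_eef_pos())-W(x,y,.07),4))
go(-.145,.06); go(-.132,.04)
f=np.array(readout.current_wrist_force())
if np.linalg.norm(f[:2])<6:
    for x in (-.115,-.095,-.085): go(x,.035)
    shot("wD")
```

```text
-0.145 [-0.6 -0.2 -3.2] 16.7 [ 0.0001 -0.      0.0001]
-0.132 [-0.1 -0.5 -3. ] 17.2 [0.     0.0002 0.    ]
-0.115 [ 1.5 -4.5 -3.5] 17.8 [ 0.0003 -0.0008  0.0004]
-0.095 [ 0.3 -5.6 -0.6] 18.6 [ 0.0003 -0.0009  0.0007]
-0.085 [-0.1 -0.  -3.4] 19.0 [0.     0.0004 0.    ]
```

View pics/wD.png

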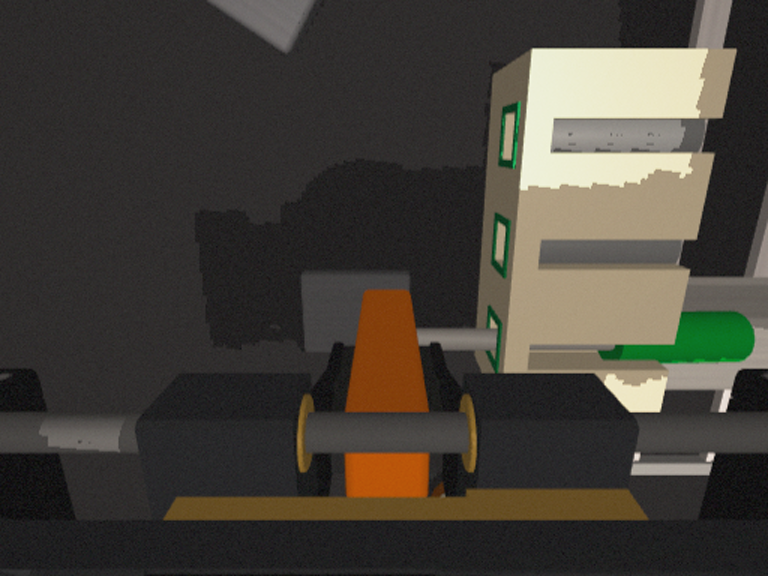

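Run:
```python
from h import *
from plant import bot,fingers,readout
y=-.0443
def go(x,r):
    bot.move_linear(W(x,y,.070),r); print(x,np.round(readout.current_wrist_force(),1),round(readout.current_time(),1))
go(-.07,.035); go(-.063,.03);go(-.056,.03); bot.dwell(.5)
shot("wE")
go(-.17,.08)
```

```text
-0.07 [-0.1 -0.3 -2.9] 19.6
-0.063 [ 0.1 -0.2 -3.5] 20.0
-0.056 [-0.7 -0.9 -2.3] 20.4
-0.17 [ 0.2  0.6 -3.5] 22.5
```

View pics/wE.png

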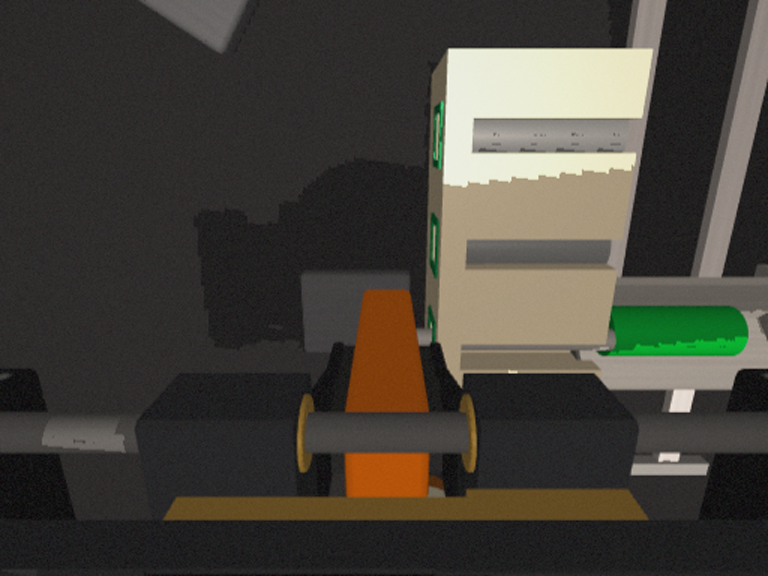

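Run:
```python
from h import *
from plant import bot,fingers,readout
y=-.0443
bot.move_linear(W(-.17,y,.0672),.02); print(readout.current_wrist_force())
fingers.set_gripper(.7); bot.dwell(.2)
bot.move_linear(W(-.17,y,.2),.12)
bot.move_pose(W(.08,-.03,.25),[180,0,-82.6]); bot.dwell(.3); c=shot("wF")
u=proj(c,[W(.0865,-.044,.033)])[0]
im=c["img"][:,:,::-1]; im=im[50:260,100:400]; cv2.imwrite("pics/wF.png",cv2.resize(im,None,fx=2.6,fy=2.6,interpolation=cv2.INTER_CUBIC))
print("mid in crop",(u-[100,50])*2.6,readout.current_time())
from plant import imaging
t=imaging.capture("top");pickle.dump(t,open("top2.pkl","wb"))
cv2.imwrite("pics/top2.png",cv2.resize(imaging.capture("scene")["img"][60:330,80:440,::-1],None,fx=2.2,fy=2.2,interpolation=cv2.INTER_CUBIC))
```

```text
[ 0.38876659  0.2326123  -3.41473013]
mid in crop [380.44507759 315.8952873 ] 26.525
```

View pics/wF.png

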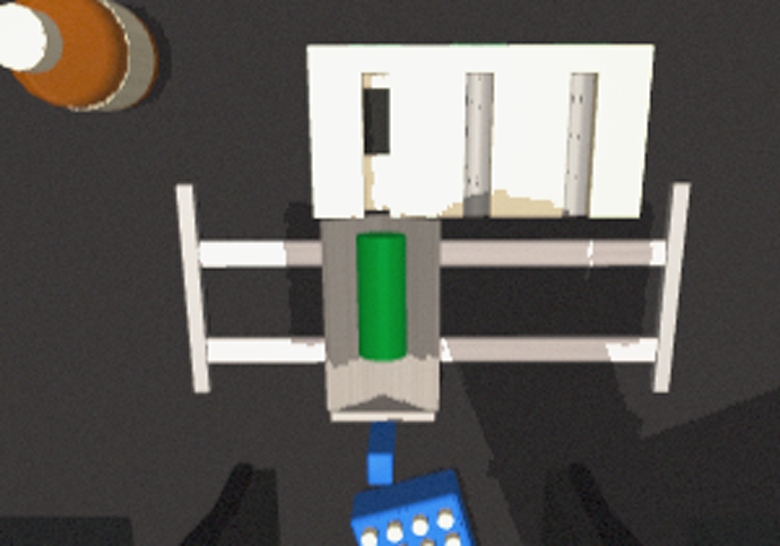

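View pics/top2.png

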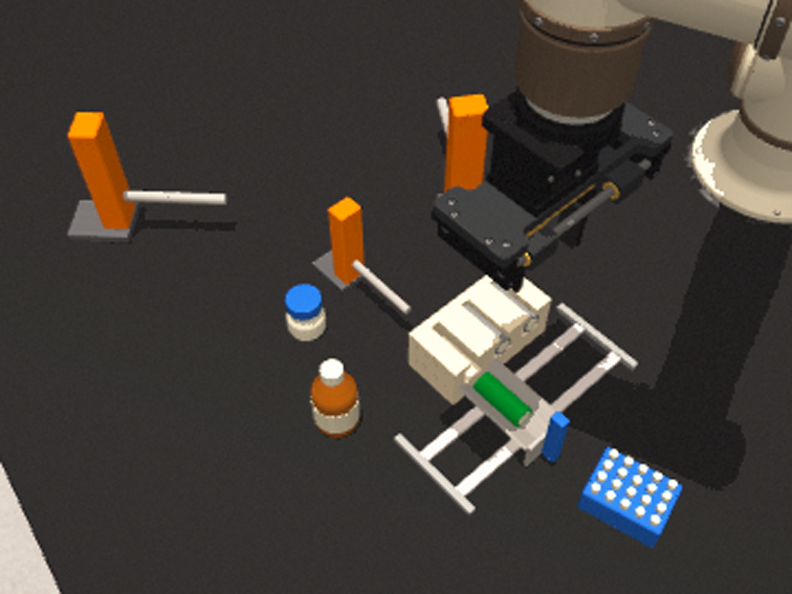

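Run:
```python
from plant import ticket,bot
bot.dwell(.3); print(ticket.sign_off())
```

```text
the job is handed in; nothing more can be done
None
```

The job is done and handed in at about 27 s of robot time; the sign-off gives no verdict.

**What I did**
- I slid the trough by its blue tab from about -0.076 to about -0.043 (dock y), in line with the green cartridge in the bay at -0.044.
- I took the smallest of the three ejector tools, the middle one; its 125 mm grip and 90 mm pin matched the images. With it I pushed the cartridge out through the access hole, at a peak force of about 6 N.
- I then drew the pin back to about 35 mm behind the dock, by the commanded position, and released the tool on the bench.

**Last checks**
- **Cartridge:** The final pictures show it lying along the bottom of the trough. It is centred sideways within about 1 mm and sits roughly 8 mm short of the trough's middle, against a limit of 22 mm.
- **Tool:** It stands upright and released, with its pin out of the dock.
- **Other objects:** The grey cartridges, bottle, jar and rack look undisturbed; I judged this by eye.

**Disagreements**
- The camera estimates of the dock's heading differed by about 1.4°. I used the near wrist view, and the pin entered cleanly.
- Before release the wrist force showed the tool was still hanging just clear of the bench, so it dropped by a fraction of a millimetre to about a millimetre.
- I did not measure the tool's tilt or the cartridge's height numerically.

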